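# Lever open the scale indicator's snap cover and zero the scale

## Robot

A 7-joint arm with a two-finger parallel gripper is mounted at the origin on a cart in front of the work surface, level with it; the furniture and walls round the work are solid. World frame = base frame: x ahead of the robot, y to its left, z up, the work surface at z = 0. Lengths are in mm, angles in rad, forces in N, time in s.
With the tool pointing down it reaches from about 400 to 875 mm from the base axis. Payload 19.3 kg.
Tool frame: the origin (TCP) lies at the very end of the fingers, on their centre line; the grasp point (between the pads) lies 19 mm behind it (grip_point_offset is the z of the grasp point in the tool frame, in mm); z points along the fingers, y is the line along which they close (so a half turn about z gives the same grasp; the last joint's range is limited). The gripper opens to 85 mm and grips with 20 to 120 N. Pads are 22 mm wide; open, the fingers measure 114 mm over their backs; the gripper's body (76 mm by 85 mm) begins 54 mm behind the grasp point. The pads swing forward as they close: fully open they stand 13 mm farther back than shut.
Start: joints at [1.044, 0.521, -0.036, 1.599, 0.021, 1.021, -0.113], TCP at [275.646, -560.922, 231.291] pointing down, gripper open.
Joint ranges: [-2.91, 2.91], [-0.3, 2.13], [-1.5, 1.42], [0.17, 2.43], [-1.26, 4.41], [0.16, 1.93], [-2.52, 2.52]. Speed limits (rad/s): [1.89, 1.89, 2.39, 2.39, 3.01, 3.01, 3.01].

## Interface

Orientations are given as a 3x3 rotation matrix whose columns are the frame's x, y, z axes.
In Python, from workcell import movep, movel, goto_joints, open_gripper, clamp, wait, inverse_kinematics, read_state, camera, PlanningError, finish_job, grip_point_offset gives the robot as it stands. Calls block until the motion is done:
- movep(position, orientation): joint-space move of the TCP to a pose.
- movel(position, frame=None, max_speed=150, guard=None): straight line of the TCP; frame=None keeps the orientation; max_speed is the mean speed in mm/s. With guard (N) it stops when the force on the tool has changed by that much, and returns True; else False.
- goto_joints(angles): joint-space move.
- open_gripper() and clamp(): open the fingers fully, or close them until they stop; the grip force is fixed at half the most.
- wait(seconds).
- inverse_kinematics(position, orientation): joint angles nearest the present ones, or None.
- read_state(): the state.
- camera(name): name is "scene" or "top" or "wrist"; returns a dict with "image" (480x640x3 uint8, blue, green, red), "range_z" (480x640 float32, mm along the optical axis (not along the pixel's ray), 0 where there is no reading), "fx", "fy", "cx", "cy" (pixels), "dist_coeffs" ([k1, k2, p1, p2, k3] as OpenCV has them; the pictures are not rectified), "cam_to_world" (4x4, takes a point from camera to world coordinates). Camera axes: x right, y up, looking along -z (the intrinsics and any distortion apply to the point x, -y, -z); pixel columns grow to the right and rows downward; lengths in mm; the calibration is good to about 2 mm. A picture is of the moment at which its call begins.
A pose or a line that the arm cannot do raises PlanningError and nothing moves.
- finish_job(): hands the job in; it is judged then, once.
The state is a dict: "time": time; "qpos": joint angles; "qvel": joint speeds; "joint_efforts": joint torques, N m; "eef_pos": TCP position; "tool_rot": TCP orientation; "ft_force": force on the tool from outside, world axes, zero at the start; "torque": the same for the moment, N m; "finger_gap": finger opening in mm; "gripper_force": force on a finger pad.
Only numpy, scipy, OpenCV 4.12 (cv2) and the standard library are available. Lean on these libraries where they do the work, as an engineer would, in place of code of your own. Each camera call takes 0.05 s, during which the arm holds its last target. There are 200 camera calls.

## Task

The scale has drifted and needs zeroing; its service keys sit under the black snap cover of the weighing indicator. Push the steel blade of the blue-handled opener into the notch under the cover's front edge, lever the cover open and swing it right back with the blade, keeping the gripper itself off the cover. Then lay the opener down on the worktop and press the yellow key and then the green key fully down, one at a time; do not press the red key, and leave the stapler and the parcel where they are.

Things in the scene. Friction and masses are not known exactly. Their poses are not given: they have to be found in the camera images.
- indicator: Weighing indicator: grey box fixed to the worktop, 170 (x, depth) x 190 (y, width) mm. Origin: centre of its underside; its front faces its own -x, to the robot. At x over +35 mm a display head, 120 mm high; at x -85 to +18 mm a bay shut by the black cover. Bay floor 54 mm above the worktop, with three keys in a row along y, 38 mm in front of the centre. Front wall 6 mm thick.
- notch (a point): Mouth of the pry notch in the middle of the indicator's front face, 80.5 mm above the worktop, 85 mm in front of the indicator's origin. 62 mm wide, 7 mm high (77 to 84 mm above the worktop): below it the front wall's edge (the fulcrum), above it the cover's underside, behind it the open bay; the blade goes in along +x (axes as the indicator's), above the keys (tops at 70 mm).
- cover_hinge (a point): Middle of the cover's hinge axis, 103 mm behind the notch mouth (indicator x +18 mm) and 86 mm above the worktop; the axis runs along the indicator's y.
- cover (a joint): Hinge angle (rad) of the cover, a black plate 102 (depth) x 188 (width) x 5 mm, 0.12 kg, underside 84 mm above the worktop when shut: 0 shut, grows as the front edge lifts, stop at 1.78. Two spring catches at the front hold it with about 10 N and let go at 0.05. Then it is free: left below about 1.57 it falls back, ajar on its catches; beyond, it falls open to its stop.
- cover_edge (a point): Middle of the lower edge of the cover's front, 104 mm from the hinge axis; moves with the cover.
- opener: Opener, loose hand tool, 0.12 kg: blue handle 85 x 26 x 26 mm (x -42.5 to +42.5 mm), dark collar to x +53 mm, flat steel blade 24 mm wide, 2 mm thick to x +118 mm at half the handle's height (blade plane = x, y). Origin: centre of the handle, 13 mm above the worktop when lying; +x points to the blade's tip. Starts on the worktop with the blade pointing away from the robot.
- blade_tip (a point): Middle of the blade's tip, 118 mm from the handle's centre along the opener's +x.
- yellow_key_top (a point): Centre of the top of the yellow key, a square cap 28 x 28 mm, 70 mm above the worktop; 48 mm from its neighbour. The three keys' order changes.
- green_key_top (a point): The same for the green key.
- red_key_top (a point): The same for the red key, which must not be pressed.
- yellow_key (a joint): Travel of the yellow key in m: 0 up, 0.005 fully down (about 1.5 N to start, 4.5 N at the bottom); springs back.
- green_key (a joint): The same for the green key.
- red_key (a joint): The same for the red key.
- the_stapler: Red and black desk stapler, 32 (x) x 135 (y) x 54 mm, a bystander. Origin: centre of its underside. It or the opener may lie on either side of the indicator.
- parcel: Small brown parcel, 64 (x) x 127 (y) x 48 mm, a bystander at the left. Origin: centre of its underside.

How it is judged:
By the outcome, as a careful person would: the job done as asked, in the order asked, and still so for the second after the job is handed in, with the robot touching nothing.
It also fails if it takes over 64 s, if anything falls off the work surface, if the arm or the gripper's body presses on something with over 40 N, if the wrist force passes 120 N, or if a joint passes its speed limit or range.

## Working session

There is one attempt and no reset: what is moved stays moved. The work goes in short steps, each a Python script; the robot and the scene stay as the last script left them, time stands still between calls to the robot, and variables do not carry over. Pictures are saved under pics/ and viewed, at most 10 in all, crops included, and the job is handed in when it is done.

```bash
ls; mkdir -p pics
cat > h.py <<'E'
import numpy as np, cv2
from workcell import *
def cloud(c):
    h,w=c["range_z"].shape
    K=np.array([[c["fx"],0,c["cx"]],[0,c["fy"],c["cy"]],[0,0,1]],float)
    u,v=np.meshgrid(np.arange(w),np.arange(h))
    n=cv2.undistortPoints(np.stack([u,v],-1).reshape(-1,1,2).astype(np.float64),K,np.array(c["dist_coeffs"],float)).reshape(h,w,2)
    z=c["range_z"].astype(float)
    P=np.stack([n[...,0]*z,-n[...,1]*z,-z],-1)
    M=np.array(c["cam_to_world"])
    P=P@M[:3,:3].T+M[:3,3]
    P[z==0]=np.nan
    return P
E
python3 - <<'E'
from h import *
import pickle
for n in("scene","top"):
    c=camera(n); pickle.dump(c,open(n+".pkl","wb")); cv2.imwrite(f"pics/{n}0.png",c["image"]); print(n,np.array(c["cam_to_world"]).round(2),c["fx"])
s=read_state();print(s,grip_point_offset)
E
```

```text
pics
scene [[-5.80000e-01  6.20000e-01 -5.30000e-01 -6.76600e+01]
 [-8.10000e-01 -4.50000e-01  3.70000e-01  4.34910e+02]
 [-1.00000e-02  6.50000e-01  7.60000e-01  1.03363e+03]
 [ 0.00000e+00  0.00000e+00  0.00000e+00  1.00000e+00]] 524.8745879894935
top [[ 1.00000e-02  9.80000e-01 -2.10000e-01  3.45220e+02]
 [-1.00000e+00  1.00000e-02 -0.00000e+00 -2.04800e+01]
 [ 0.00000e+00  2.10000e-01  9.80000e-01  1.13323e+03]
 [ 0.00000e+00  0.00000e+00  0.00000e+00  1.00000e+00]] 453.14013923704744
{'time': 0.1, 'qpos': array([ 1.04378689,  0.52195216, -0.03632847,  1.59991151,  0.02117789,
        1.02112065, -0.11279066]), 'qvel': array([-0.00144621, -0.00212577, -0.00103793, -0.00029335, -0.00047316,
       -0.00049525,  0.0004516 ]), 'joint_efforts': array([ 5.45069357e-03, -9.28485847e+01,  1.98447973e+00, -3.70528615e+01,
        1.80970109e-02,  5.41756410e-03, -2.37149010e-05]), 'eef_pos': array([ 275.52786589, -560.66651414,  230.79881741]), 'tool_rot': array([[ 8.97470106e-01,  4.41075014e-01, -4.89622796e-04],
       [ 4.41075283e-01, -8.97469676e-01,  8.80761836e-04],
       [-5.09395729e-05, -1.00641793e-03, -9.99999492e-01]]), 'ft_force': array([ 0.33660487,  0.41979588, -0.6582944 ]), 'torque': array([ 0.06632375, -0.00031856,  0.01010346]), 'gripper_force': 0.0, 'finger_gap': 85.24925119917829} -18.700000000000003
```

View pics/top0.png

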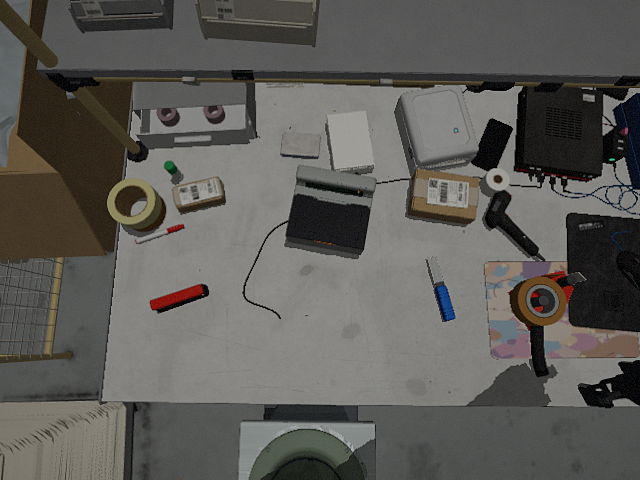

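View pics/scene0.png

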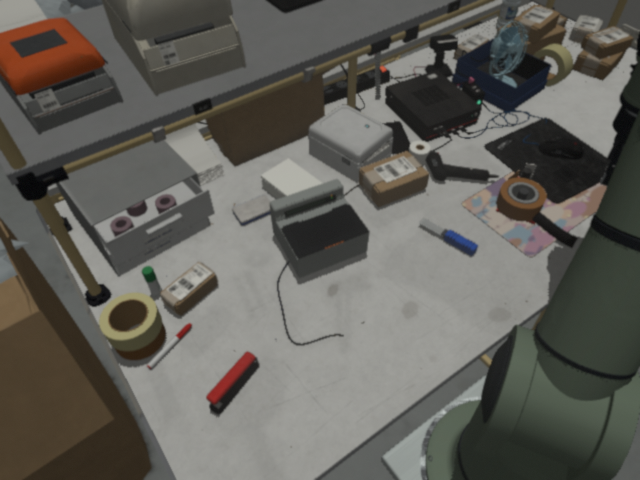

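Top view: the indicator is at about (330,212), yawed slightly, with its cover front edge from (287,240) to (365,252). The opener has its tip at about (431,258) and handle end at about (450,320). The stapler is at (180,297).

Run:
```python
from h import *
import pickle
c=pickle.load(open("top.pkl","rb")); P=cloud(c)
im=c["image"].astype(int)
z=P[...,2]
# opener handle blue
b=(im[...,0]>120)&(im[...,2]<90)&(im[...,0]-im[...,1]>40); b[:250]=0;b[330:]=0;b[:,:420]=0;b[:,470:]=0
q=P[b]; 
r=cv2.minAreaRect(q[:,:2].astype(np.float32)); print("handle",b.sum(),r,np.nanmedian(q[:,2]))
ys,xs=np.nonzero(b)
# whole tool
t=np.zeros_like(b); t[250:330,420:470]=1; t&=(z>5)
q2=P[t]; print("tool",t.sum(),cv2.minAreaRect(q2[:,:2].astype(np.float32)))
# cover
m=np.zeros_like(b); m[160:260,275:385]=1
k=m&(abs(z-88.5)<6); q3=P[k]; print("cover",k.sum(),cv2.minAreaRect(q3[:,:2].astype(np.float32)),np.median(q3[:,2]))
k=m&(z>112); q3=P[k]; print("head",k.sum(),cv2.minAreaRect(q3[:,:2].astype(np.float32)),np.median(q3[:,2]))
for p in[(258,431),(320,450),(240,287),(250,365),(190,297),(170,297),(183,375)]: print(p,P[p].round(1))
for n,(r0,r1,c0,c1) in dict(top=(150,330,260,470)).items():
    cv2.imwrite("pics/crop.png",cv2.resize(c["image"][r0:r1,c0:c1],None,fx=3.6,fy=3.3,interpolation=cv2.INTER_CUBIC)[:600,:800])
print("shelf",np.nanmedian(z[40:60,100:600]),np.nanmin(P[40:75,300:400,0]))
```

```text
handle 226 ((433.7533264160156, -333.9353942871094), (78.59729766845703, 20.953298568725586), 15.153932571411133) 27.904321168991032
tool 987 ((468.7195739746094, -337.8419494628906), (123.30149841308594, 199.59979248046875), 87.8828353881836)
cover 4003 ((631.2683715820312, -45.689048767089844), (189.919921875, 135.1474151611328), 79.92938995361328) 90.8047918820439
head 1188 ((716.0425415039062, -60.108612060546875), (189.3630828857422, 38.52239227294922), 80.794677734375) 121.4878766917139
(258, 431) [ 543.6 -303.6   18.1]
(320, 450) [ 391.8 -348.3    3.2]
(240, 287) [583.8  57.2  23.4]
(250, 365) [ 565.7 -140.7   -1.8]
(190, 297) [694.8  32.   85. ]
(170, 297) [732.4  31.3 121.1]
(183, 375) [ 703.2 -153.   119.3]
shelf 411.362809515364 804.9391062612376
```

View pics/crop.png

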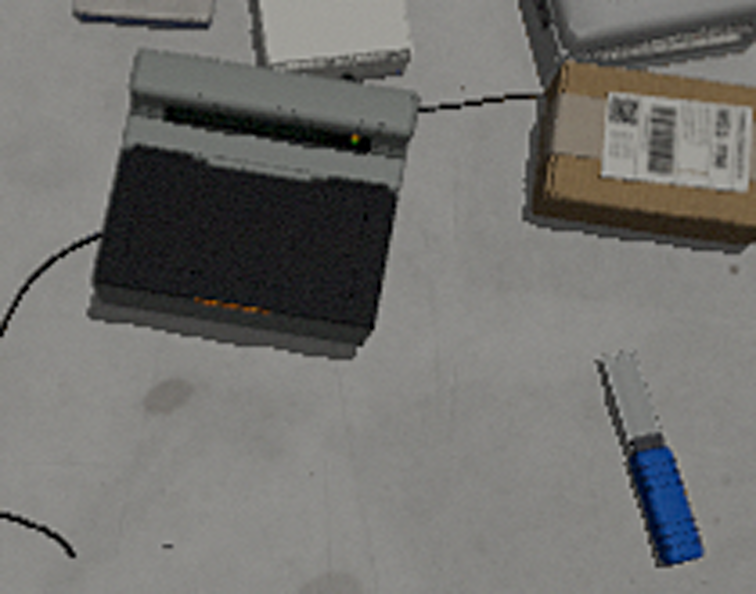

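Crop: the indicator is yawed about -9° and the orange notch mark is at crop (232,304). The opener is yawed about +15°. Next I hover for close wrist views of the opener and the indicator.

```bash
cat >> h.py <<'E'
def R(yaw,pitch=0):
    "tool x along heading yaw, raised by pitch; tool z down(forward)"
    x=np.array([np.cos(yaw)*np.cos(pitch),np.sin(yaw)*np.cos(pitch),np.sin(pitch)])
    y=np.array([np.sin(yaw),-np.cos(yaw),0])
    return np.stack([x,y,np.cross(x,y)],1)
E
python3 - <<'E'
from h import *
import pickle
movep([434,-334,200],R(0.26))
c=camera("wrist");pickle.dump(c,open("w1.pkl","wb"))
im1=c["image"]
for yaw in(-0.16,):
    movep([560,-40,300],R(yaw))
c=camera("wrist");pickle.dump(c,open("w2.pkl","wb"))
cv2.imwrite("pics/w12.png",cv2.resize(np.hstack([im1,c["image"]]),(800,300)))
print(np.array(c["cam_to_world"]).round(2),read_state()["time"],read_state()["qpos"].round(2))
E
```

```text
[[-1.6000e-01  9.4000e-01  3.0000e-01  6.3601e+02]
 [-9.9000e-01 -1.5000e-01 -5.0000e-02 -5.3460e+01]
 [ 0.0000e+00 -3.0000e-01  9.5000e-01  4.4213e+02]
 [ 0.0000e+00  0.0000e+00  0.0000e+00  1.0000e+00]] 2.5417 [-0.01  0.35 -0.03  1.69  0.01  1.1  -1.77]
```

View pics/w12.png

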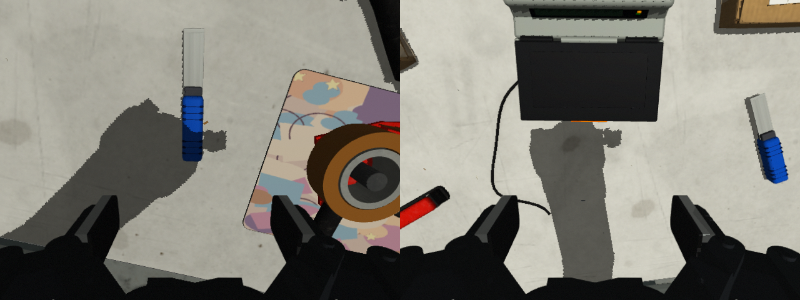

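Left: the opener's handle spans (192,95)-(192,160) and its blade tip is at (193,28). Right: the cover is the black rectangle (517,40)-(660,120), nearly aligned with the tool.

Run:
```python
from h import *
import pickle
c=pickle.load(open("w1.pkl","rb")); P=cloud(c); im=c["image"].astype(int)
b=(im[...,0]-im[...,2]>50)&(P[...,2]>5); b[:, :270]=0; b[:,340:]=0; b[:140]=0;b[270:]=0
q=P[b]; r=cv2.minAreaRect(q[:,:2].astype(np.float32)); print("handle",b.sum(),r,np.median(q[:,2]))
t=np.zeros_like(b);t[30:270,270:345]=1;t&=(P[...,2]>7); q=P[t];print("tool",cv2.minAreaRect(q[:,:2].astype(np.float32)),q[:,0].min(),q[q[:,0].argmax()])
bl=t.copy(); bl[140:]=0; q=P[bl]; print("blade",cv2.fitLine(q[:,:2].astype(np.float32),cv2.DIST_HUBER,0,.01,.01).ravel(),np.median(q[:,2]))
c=pickle.load(open("w2.pkl","rb")); P=cloud(c)
m=np.zeros(b.shape,bool);m[70:200,160:440]=1
im=c["image"].astype(int)
k=m&(abs(P[...,2]-89)<3)&(im.max(-1)<80); q=P[k]; 
k2=cv2.morphologyEx(k.astype(np.uint8),cv2.MORPH_OPEN,np.ones((5,5)))>0; q=P[k2]
r=cv2.minAreaRect(q[:,:2].astype(np.float32)); print("cover",k2.sum(),r,np.median(q[:,2]),cv2.boxPoints(r).round(1).tolist())
```

```text
handle 2923 ((432.8894348144531, -332.2455749511719), (83.24746704101562, 24.902666091918945), 14.071151733398438) 25.629928705796146
tool ((469.5493469238281, -323.4483947753906), (159.13404846191406, 26.103899002075195), 13.68397045135498) 390.35777259761005 [ 548.74622185 -315.30261893   14.00338036]
blade [ 9.7039115e-01  2.4153894e-01  5.1559485e+02 -3.1176675e+02] 13.832148757800894
cover 27866 ((613.3922729492188, -42.37120819091797), (187.9938201904297, 98.58876037597656), 80.68785095214844) 89.362584076476 [[549.5, -127.19999694824219], [646.7999877929688, -143.10000610351562], [677.2000122070312, 42.400001525878906], [580.0, 58.400001525878906]]
```

```bash
cat >> h.py <<'E'
OY=0.242; IY=-0.1625
ux=np.array([np.cos(IY),np.sin(IY),0]); uy=np.array([-np.sin(IY),np.cos(IY),0]); uz=np.array([0,0,1.])
N=np.array([565,-34.5,80.5])   # notch mouth
E
python3 - <<'E'
from h import *
import pickle
g=np.array([432.9,-332.4,0])+8*np.array([np.cos(OY),np.sin(OY),0])
movep(g+[0,0,60],R(OY))
print(movel(g+[0,0,4],max_speed=60,guard=8)); print(read_state()["eef_pos"])
clamp(); s=read_state(); print(s["eef_pos"],s["finger_gap"],s["gripper_force"],s["ft_force"])
movel(g+[0,0,150],max_speed=120)
tip=np.array([110,0,-9.])
for ph in(0,0): 
    Rr=R(IY); movep(N-60*ux-Rr@tip+[0,0,60],Rr)
s=read_state();print(s["eef_pos"],s["time"],s["finger_gap"])
c=camera("wrist");pickle.dump(c,open("w3.pkl","wb"));cv2.imwrite("pics/w3.png",c["image"])
E
```

```text
False
[ 440.81932901 -330.63324264    4.30858363]
[ 440.71504849 -330.57619604    4.31235062] 24.751555105360318 59.78992223739624 [-1.10985285  0.54337831  6.96170491]
[397.43739471  -7.54339047 131.47686737] 8.5333 24.619620370523624
```

View pics/w3.png

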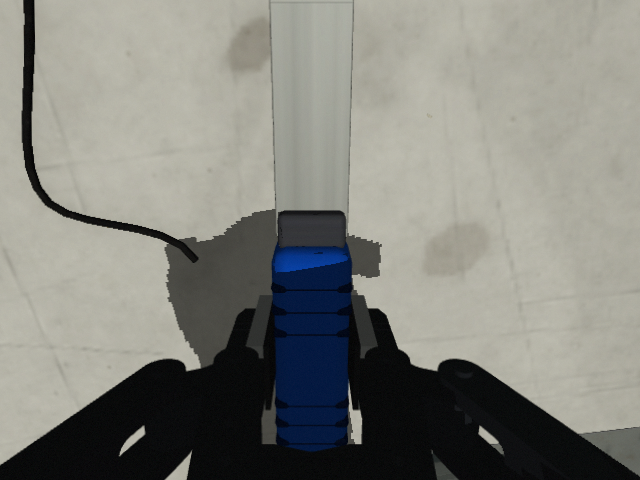

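The opener is held straight, and the blade tip sits at row ~2, columns 270-353. I measure the blade in the tool frame, then approach the notch and check from the scene camera.

```bash
cat > m.py <<'E'
from h import *
import pickle
c=pickle.load(open("w3.pkl","rb"));P=cloud(c)
s=read_state(); T=s["tool_rot"]
for r in(1,3,5,100,190,230): 
    q=P[r,275:348]; p=np.nanmedian(q,0); print(r,p.round(1),((p-s["eef_pos"])@T).round(1), np.array([P[r,x] for x in (272,350)]).round(1).tolist() if r>50 else "")
print(T.round(4).tolist())
E
python3 m.py
python3 - <<'E'
from h import *
tip=np.array([110,0,-9.])
Rr=R(IY); movel(N-12*ux-Rr@tip,Rr,max_speed=100)
c=camera("scene");im=c["image"];P=cloud(c)
# project notch to find crop
M=np.array(c["cam_to_world"]);K=np.array([[c["fx"],0,c["cx"]],[0,c["fy"],c["cy"]],[0,0,1]])
p=M[:3,:3].T@(N-M[:3,3]);p*=[1,-1,-1]
uv=cv2.projectPoints(p.reshape(1,1,3),np.zeros(3),np.zeros(3),K,np.array(c["dist_coeffs"]))[0].ravel();print(uv)
u,v=uv.astype(int)
cv2.imwrite("pics/s1.png",cv2.resize(im[v-60:v+60,u-80:u+80],(800,600),interpolation=cv2.INTER_CUBIC))
s=read_state();print(s["eef_pos"],s["time"],s["ft_force"])
E
```

```text
1 [500.6 -24.3 140.8] [104.6  -0.2  -9.3] 
3 [500.2 -24.1 140.9] [104.2  -0.3  -9.4] 
5 [499.7 -24.1 141. ] [103.7  -0.2  -9.5] 
100 [474.6 -19.9 141.1] [78.2 -0.3 -9.6] [[476.5, -8.2, 141.1], [472.7, -31.6, 140.1]]
190 [447.4 -15.4 141.1] [50.6 -0.3 -9.6] [[424.2, 14.7, 0.7], [415.5, -36.4, -0.4]]
230 [435.9 -13.7 147. ] [ 39.   -0.1 -15.5] [[396.9, 20.0, 0.4], [388.1, -32.6, -0.1]]
[[0.9867, -0.1626, 0.0], [-0.1626, -0.9867, -0.0001], [0.0001, 0.0001, -1.0]]
[334.80454459 246.43868539]
[444.43690132 -14.73685285  71.91430871] 9.55 [ 0.30644248 -0.69490858 -0.94124482]
```

View pics/s1.png

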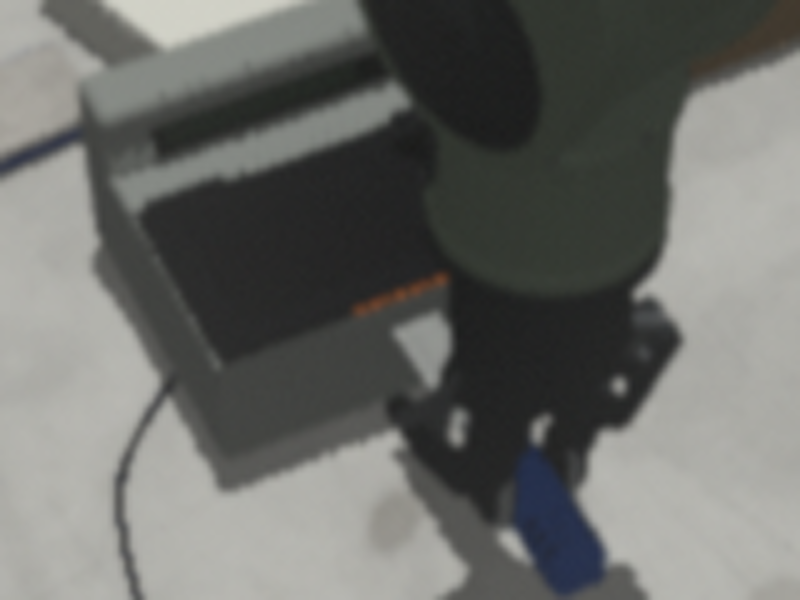

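The blade tip (≈(415,330) in the crop) is lined up with the orange notch mark (355-450, 290). I insert it and feel for the fulcrum.

```bash
cat >> h.py <<'E'
tip=np.array([110,0,-9.])
def tcp(p,Rr): return np.asarray(p)-Rr@tip
E
python3 - <<'E'
from h import *
Rr=R(IY)
print(movel(tcp(N+36*ux,Rr),max_speed=50,guard=6))
s=read_state();e=s["eef_pos"]+s["tool_rot"]@tip-N;print("tip ind",(e@ux).round(1),(e@uy).round(1),e[2].round(1),s["ft_force"].round(1))
print(movel(tcp(N+36*ux-[0,0,6],Rr),max_speed=15,guard=4))
s=read_state();e=s["eef_pos"]+s["tool_rot"]@tip-N;print("tip ind",(e@ux).round(1),(e@uy).round(1),e[2].round(1),s["ft_force"].round(1),s["time"])
E
```

```text
False
tip ind 35.7 -0.0 -0.1 [-0.   0.7 -1. ]
True
tip ind 35.9 0.0 -3.4 [-0.6 -0.1  3.6] 10.9667
```

Run:
```python
from h import *
import pickle
F=N.copy(); F[2]=76.3; H=N+103*ux; H[2]=86-0.9
def st(tag):
    s=read_state();print(tag,s["ft_force"].round(1),s["torque"].round(2),s["eef_pos"].round(1),round(s["time"],2))
poses=[]
for a in(6,11,16,22):
    f=np.radians(a); Rr=R(IY,f); p=F+36*(np.cos(f)*ux+np.sin(f)*uz)+(-np.sin(f)*ux+np.cos(f)*uz)
    poses.append((tcp(p,Rr),Rr,f"lever{a}",25))
Rr=R(IY,np.radians(22))
for th in(0.2,0.4,0.6,0.8,1.0,1.2,1.4,1.55,1.68):
    r=68+min(14,14*th/1.0)
    p=H+r*(-np.cos(th)*ux+np.sin(th)*uz)-2*(np.sin(th)*ux+np.cos(th)*uz)
    poses.append((tcp(p,Rr),Rr,f"arc{th}",60))
print([inverse_kinematics(p,o) is not None for p,o,_,_ in poses])
for p,o,t,v in poses[:5]: movel(p,o,max_speed=v,guard=40); st(t)
c=camera("scene");cv2.imwrite("pics/s2.png",cv2.resize(c["image"][170:330,230:450],(800,580),interpolation=cv2.INTER_CUBIC))
pickle.dump(poses,open("poses.pkl","wb"))
```

```text
[True, True, False, True, True, True, True, False, False, False, True, True, True]
lever6 [-1.9 -0.4  1.1] [ 0.04  0.31 -0.05] [492.9 -22.6  60.7] 11.43
lever11 [ 1.5 -0.4  0.6] [-0.04 -0.15  0.01] [495.4 -23.   54.5] 11.83Traceback (most recent call last):
  File "<stdin>", line 16, in <module>
workcell.PlanningError: the arm cannot follow that straight line within its joint ranges
```

Run:
```python
from h import *
s=read_state();print(s["qpos"].round(3))
F=N.copy(); F[2]=76.3
for a in(12,13,14,15,16,17,18,20,22,25,30):
    f=np.radians(a); Rr=R(IY,f); p=F+36*(np.cos(f)*ux+np.sin(f)*uz)+(-np.sin(f)*ux+np.cos(f)*uz)
    q=inverse_kinematics(tcp(p,Rr),Rr); print(a,None if q is None else np.round(q,2))
H=N+103*ux; H[2]=86-0.9
for a in (0,5,11,22):
  Rr=R(IY,np.radians(a))
  for th in(0.1,0.4,0.8,1.2,1.55,1.68):
    r=68+min(14,14*th/1.0)
    p=H+r*(-np.cos(th)*ux+np.sin(th)*uz)-2*(np.sin(th)*ux+np.cos(th)*uz)
    q=inverse_kinematics(tcp(p,Rr),Rr); print(a,th,None if q is None else np.round(q,2))
```

```text
[-0.177  0.563  0.09   2.224  0.016  0.171 -1.855]
12 [-0.09  0.56 -0.03  2.23  0.46  0.16 -2.29]
13 [-0.39  0.6   0.36  2.26 -1.02  0.16 -0.85]
14 None
15 None
16 None
17 None
18 [-0.5   0.65  0.49  2.33  4.28  0.22  0.1 ]
20 [-0.45  0.64  0.41  2.35  3.86  0.2   0.52]
22 [-0.28  0.61  0.17  2.37  3.04  0.2   1.35]
25 [-0.29  0.63  0.17  2.4   3.01  0.3   1.37]
30 None
0 0.1 [-0.07  0.55 -0.01  2.07  0.01  0.53 -1.82]
0 0.4 [-0.07  0.51 -0.01  2.06  0.    0.58 -1.81]
0 0.8 [-0.06  0.47 -0.01  2.01  0.01  0.66 -1.81]
0 1.2 [-0.05  0.47 -0.01  1.93  0.01  0.74 -1.8 ]
0 1.55 [-0.03  0.5  -0.02  1.85  0.02  0.78 -1.8 ]
0 1.68 [-0.02  0.52 -0.03  1.83  0.02  0.8  -1.8 ]
5 0.1 [-0.12  0.54  0.04  2.14  0.01  0.37 -1.83]
5 0.4 [-0.12  0.5   0.04  2.13  0.01  0.43 -1.83]
5 0.8 [-0.11  0.46  0.04  2.08  0.01  0.51 -1.82]
5 1.2 [-0.09  0.46  0.03  2.01  0.01  0.59 -1.81]
5 1.55 [-0.07  0.48  0.02  1.93  0.02  0.64 -1.8 ]
5 1.68 [-0.07  0.5   0.02  1.91  0.02  0.65 -1.8 ]
11 0.1 [-0.18  0.55  0.09  2.23  0.02  0.18 -1.86]
11 0.4 [-0.18  0.5   0.1   2.22  0.02  0.24 -1.85]
11 0.8 [-0.18  0.45  0.1   2.17  0.02  0.33 -1.85]
11 1.2 [-0.15  0.44  0.09  2.1   0.02  0.41 -1.83]
11 1.55 [-0.13  0.47  0.07  2.03  0.02  0.46 -1.82]
11 1.68 [-0.12  0.48  0.07  2.    0.02  0.47 -1.81]
22 0.1 [-0.28  0.61  0.17  2.37  3.04  0.2   1.35]
22 0.4 [-0.45  0.6   0.4   2.37  3.74  0.19  0.64]
22 0.8 None
22 1.2 None
22 1.55 [-0.53  0.55  0.57  2.19 -1.17  0.21 -0.7 ]
22 1.68 [-0.07  0.48 -0.03  2.15  0.68  0.17 -2.48]
```

The wrist limit caps the pitch near 11°, so I insert deeper (50 mm), where an 11° pitch is enough to release the catches.

```bash
cat > step.py <<'E'
from h import *
F=N.copy(); F[2]=76.3; H=N+103*ux; H[2]=86-0.9
def st(tag):
    s=read_state();print(tag,s["ft_force"].round(1),s["torque"].round(2),s["eef_pos"].round(1),round(s["time"],2))
def lever(a,d):
    f=np.radians(a); Rr=R(IY,f); return tcp(F+d*(np.cos(f)*ux+np.sin(f)*uz)+(-np.sin(f)*ux+np.cos(f)*uz),Rr),Rr
def arc(th,r,a=11):
    Rr=R(IY,np.radians(a)); return tcp(H+r*(-np.cos(th)*ux+np.sin(th)*uz)-2*(np.sin(th)*ux+np.cos(th)*uz),Rr),Rr
E
python3 - <<'E'
from step import *
for a,d in((4,36),(4,50),(7,50),(9,50),(11,50)):
    p,o=lever(a,d); print(movel(p,o,max_speed=30,guard=35)); st((a,d))
p,o=arc(0.2,56); print(movel(p,o,max_speed=40,guard=40)); st("arc.2")
c=camera("scene");cv2.imwrite("pics/s2.png",cv2.resize(c["image"][170:330,230:450],(800,580),interpolation=cv2.INTER_CUBIC))
E
```

```text
False
(4, 36) [1.1 0.1 1.5] [-0.09 -0.51 -0.04] [492.9 -22.9  63. ] 12.28
False
(4, 50) [2.1 0.5 2.1] [-0.01 -0.5   0.08] [507.  -24.9  64.2] 12.9
False
(7, 50) [ 8.2 -2.2 -0.2] [-0.29 -1.16 -0.1 ] [508.6 -25.1  61.5] 13.16
False
(9, 50) [1.3 0.2 0.5] [-0.02 -0.19  0.02] [507.9 -25.   59.1] 13.41
False
(11, 50) [-2.5 -0.3  2.5] [-0.04  0.5  -0.05] [507.8 -25.2  56.9] 13.66
False
arc.2 [-0.4  0.8 -2.2] [ 0.06  0.53 -0.04] [507.2 -25.   64.7] 14.0
```

View pics/s2.png

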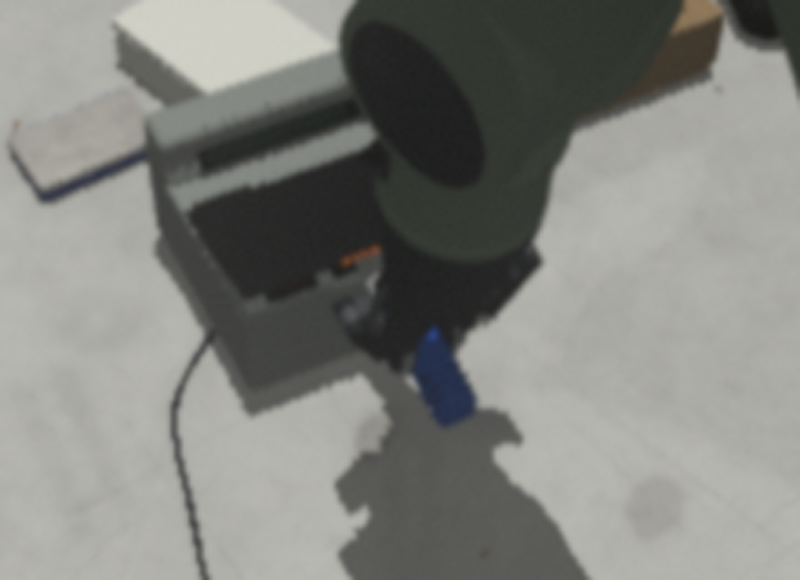

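The cover's front edge is up, with a dark gap along the front at (250-350, 285). I continue along the arc.

Run:
```python
from step import *
import pickle
for th,r in((.4,62),(.6,68),(.8,74),(1.0,80),(1.2,82),(1.4,82),(1.55,82),(1.7,82)):
    p,o=arc(th,r); g=movel(p,o,max_speed=70,guard=25); st((th,g))
    if g: break
    if th==.8: c0=camera("scene")["image"][170:330,230:450]
c1=camera("scene")["image"][170:330,230:450]
cv2.imwrite("pics/s3.png",cv2.resize(np.hstack([c0,c1]),(800,291),interpolation=cv2.INTER_CUBIC))
```

```text
(0.4, False) [-1.6 -0.1 -2.6] [ 0.07  0.57 -0.02] [504.8 -24.6  78.2] 14.39
(0.6, False) [-0.4  0.  -1.3] [0.08 0.42 0.05] [505.5 -24.6  92.2] 14.75
(0.8, False) [-0.4 -0.9 -2.4] [0.06 0.42 0.02] [509.5 -25.4 106.9] 15.12
(1.0, False) [-1.1 -0.3 -1.2] [ 0.04  0.33 -0.05] [517.5 -26.7 121.5] 15.57
(1.2, False) [-0.4  0.4 -2.5] [-0.01  0.33  0.01] [530.8 -28.9 131. ] 15.95
(1.4, False) [ 0.8  0.7 -2. ] [ 0.05  0.33 -0.03] [546.  -31.5 135.6] 16.33
(1.55, False) [-0.8  0.1 -2.4] [-0.01  0.27  0.02] [558.1 -33.4 137.1] 16.66
(1.7, False) [ 0.4 -0.  -1.6] [ 0.05  0.25 -0.08] [570.2 -35.4 136.7] 16.98
```

View pics/s3.png

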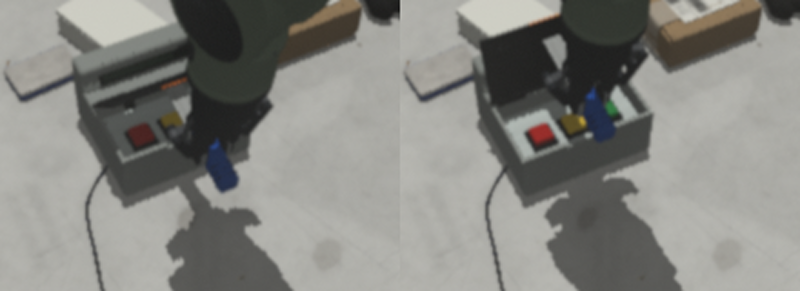

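The cover is fully back, and the key order from robot-left is red, yellow, green. I withdraw, lay the opener down where it started, and look at the keys.

Run:
```python
from step import *
import pickle
s=read_state(); movel(s["eef_pos"]-130*ux+[0,0,20],max_speed=200)
g=np.array([432.9,-332.4,0])+8*np.array([np.cos(OY),np.sin(OY),0])
movep(g+[0,0,60],R(OY))
print(movel(g+[0,0,4.5],max_speed=60,guard=6)); st("lay")
open_gripper(); movel(g+[0,0,120],max_speed=200)
movep((N+20*ux)*[1,1,0]+[0,0,260],R(IY)); clamp()
c=camera("wrist");pickle.dump(c,open("w4.pkl","wb"))
cv2.imwrite("pics/w4.png",np.hstack([cv2.resize(c["image"],(400,300)),cv2.resize(camera("top")["image"],(400,300))]))
P=cloud(c); hsv=cv2.cvtColor(c["image"],cv2.COLOR_BGR2HSV)
for n,lo,hi in(("yellow",18,35),("green",45,85),("red",0,8)):
    m=(hsv[...,0]>=lo)&(hsv[...,0]<=hi)&(hsv[...,1]>120)&(hsv[...,2]>60)&(P[...,2]>60)&(P[...,2]<80)
    q=P[m]; 
    if len(q): e=np.median(q,0)-N; print(n,len(q),np.median(q,0).round(1),(e@ux).round(1),(e@uy).round(1), cv2.minAreaRect(q[:,:2].astype(np.float32)))
st("end")
```

```text
True
lay [-1.   1.1 10.3] [ 0.08  0.52 -0.  ] [ 440.3 -330.2    4.3] 20.0
yellow 2513 [ 653.2 -254.    62.8] 122.6 -202.3 ((643.6214599609375, -158.52206420898438), (43.8477783203125, 276.2822265625), 12.60046672821045)
green 1177 [604.7 -89.3  69.7] 48.0 -47.6 ((604.0675659179688, -89.43791961669922), (27.43386459350586, 27.154529571533203), 80.590576171875)
red 1217 [620.8   4.6  69.7] 48.7 47.6 ((620.1043090820312, 5.717140197753906), (29.599145889282227, 27.755083084106445), 80.41114044189453)
end [ 0.1 -0.2  0. ] [-0.   -0.02 -0.  ] [584.7 -37.8 260. ] 23.55
```

View pics/w4.png

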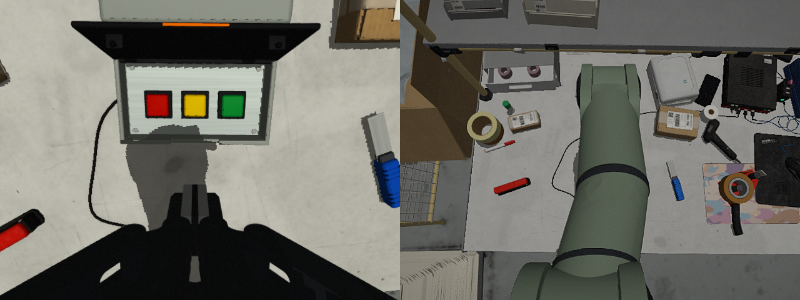

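The keys are red, yellow and green from left to right, at wrist view (158,105), (194,105) and (231,105). The opener lies on the worktop and the stapler and parcel are undisturbed. Now I press yellow, then green.

Run:
```python
from step import *
import pickle
Rr=R(IY)
for n,k in(("yellow",np.array([612.1,-41.9,0])),("green",np.array([604.1,-89.4,0]))):
    movep(k+[0,0,105],Rr) if n=="green" else movep(k+[0,0,110],Rr)
    movel(k+[0,0,76],max_speed=80)
    st("pre"); g=movel(k+[0,0,60],max_speed=20,guard=14); st((n,g)); wait(0.3); st("hold")
    movel(k+[0,0,120],max_speed=120)
movep(np.array([560,-60,280]),Rr); st("end")
c=camera("wrist")
cv2.imwrite("pics/w5.png",np.hstack([cv2.resize(c["image"],(400,300)),cv2.resize(camera("scene")["image"],(400,300))]))
```

```text
pre [0.1 0.1 0. ] [ 0.04  0.01 -0.03] [612.  -41.9  75.8] 24.78
('yellow', True) [-3.9  0.1 14.3] [0.11 0.93 0.04] [612.4 -41.9  64.9] 25.38
hold [-4.6 -0.1 16.3] [ 0.1   0.96 -0.  ] [612.4 -41.9  64.9] 25.68
pre [-0.3  1.2  1.1] [-0.03  0.02 -0.02] [604.  -89.1  75.6] 27.13
('green', True) [-4.4  0.5 15.2] [ 0.21  0.84 -0.01] [604.4 -89.5  64.9] 27.73
hold [-4.3  0.5 15.8] [0.13 0.9  0.09] [604.4 -89.4  64.9] 28.03
end [-0.   0.3 -1.1] [-0.01 -0.03  0.01] [559.8 -59.9 279.5] 29.36
```

View pics/w5.png

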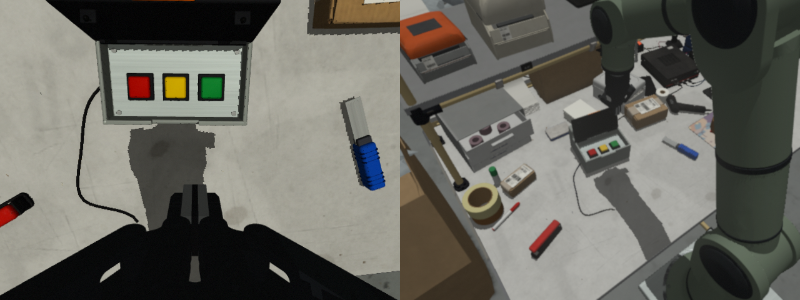

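Both keys bottomed out at z ≈ 65 mm, which is the full 5 mm of travel. The cover is open, the opener is lying on the worktop and the robot is clear, so I hand the job in.

```bash
python3 -c "
from h import *
print(finish_job())"
```

```text
the job is handed in; nothing more can be done
None
```

I levered the cover open and swung it right back with the blade, laid the opener back on the worktop, pressed the yellow key and then the green key fully down, and handed the job in at about 29 s; the hand-in returned no verdict.

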